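Hold a slide carrier flush on the slide reader's sloped face

ROBOT

A 7-joint arm with a two-finger parallel gripper is mounted at the origin on the work surface. World frame = base frame: x ahead of the robot, y to its left, z up, the work surface at z = 0. Lengths are in m, angles in rad, forces in N, time in s.
With the tool pointing down it reaches from about 0.425 to 0.975 m from the base axis. Payload 16.7 kg.
Tool frame: the origin (TCP) lies at the centre of the arm's flange, where the gripper is bolted on; the fingertips stand 173 mm ahead of it and the grasp point (between the pads) lies 155 mm ahead of it; z points along the fingers, y is the line along which they close (so a half turn about z gives the same grasp; the last joint's range is limited). The gripper opens to 85 mm and grips with 20 to 120 N. Pads are 22 mm wide; open, the fingers measure 114 mm over their backs; the gripper's body (76 mm by 85 mm) begins 54 mm behind the grasp point. The pads swing forward as they close: fully open they stand 13 mm farther back than shut.
Start: joints at [1.002, 0.426, 0.074, 1.606, -0.034, 1.111, -0.067], TCP at [0.275, -0.616, 0.405] pointing down, gripper open.
Joint ranges: [-2.85, 2.85], [-0.5, 2.14], [-1.23, 1.37], [0.21, 2.46], [-1.02, 4.16], [0.16, 2.05], [-2.73, 2.73]. Speed limits (rad/s): [1.89, 1.89, 2.39, 2.39, 3.01, 3.01, 3.01].

INTERFACE

Orientations are given as a unit quaternion [x, y, z, w].
In Python, from plant import robot gives the robot as it stands. The module is installed in compiled form; this text tells all that it offers.
- The arm moves only by the tool play_rows, never from a script. Its argument "commands" is a list of rows, each a list of 7 numbers: the shift along the tool's x, y, z in cm, then the turn, a rotation vector about the tool's x, y, z in rad, then the opening, from 0 (shut) to 1 (fully open). In form: [[x, y, z, ax, ay, az, gripper], ...]. A call has 1 to 10 rows; each row shifts and turns the commanded pose from where the row before left it, along the tool's axes as they then stand; what a row does not reach is not made up. A row lasts 1/12 s, in which the tool goes at most 41.7 mm and 7.16 degrees, less where a joint would pass 70% of its speed; a pose out of reach is approached as far as the arm can. A call with a gripper value outside its range is refused whole. The fingers move at their own pace and stop on an object; "force" is the grip in N (left out, the last holds). Time passes only in rows, so rows that do not move let the fingers close. It gives the time, the measured TCP pose, the force, the opening and the grip force at its end, in the units of the state.
- robot.observe(): the state, without advancing time (a new reading comes with each control period).
- robot.camera(name): name is "scene" or "top"; returns the picture (384x512x3 uint8, red, green, blue); there is no depth.
- robot.calibration(name): a dict with "intrinsics" (3x3 intrinsics, pixels), "xyz" and "orientation" of the camera in the world. Camera axes: x right, y down, z forward; pixel columns grow to the right and rows downward; lengths in m; the calibration is good to about 2 mm. A picture is of the moment at which its call begins. calibration takes no time and is no camera call.
- robot.hand_in(): hands the job in; it is judged then, once.
The state is a dict: "time": time; "q": joint angles; "joint_vel": joint speeds; "joint_efforts": joint torques, N m; "ee_pos": TCP position; "tool_rot": TCP orientation; "wrist_force": force on the tool from outside, world axes, zero at the start; "torque": the same for the moment, N m; "opening": finger opening in m; "gripper_force": force on a finger pad.
Only numpy, scipy, OpenCV 4.12 (cv2) and the standard library are available. Lean on these libraries where they do the work, as an engineer would, in place of code of your own. Each camera call takes 0.05 s, during which the arm holds its last target. There are 200 camera calls.

TASK

Pick up the wide slide carrier (the one with two slides) by its fin, lift it clear of the counter, feel out the slope of the slide reader's face and press the carrier onto it, centred and square with its length up the slope, until both sprung bars are pushed fully in and its underside lies flush on the face. Do not press hard, and finish while still holding it there, still and flush: do not let go. Leave everything else on the counter where it is.

Things in the scene. Friction and masses are not known exactly. Their poses are not given: they have to be found in the camera images.
- wide_carrier_fin (a point): Wide slide carrier: flat aluminium plate 90 x 62 x 6 mm (x, y, thick) with two glass slides, 0.13 kg, lying loose, with an upright grey grip fin in its middle, 40 mm long (x), 14 mm thick (y), its top 56 mm above the plate's underside. The point is in the middle of the fin, 34 mm above the underside; x along the fin, y across, z up. A half turn about z makes no difference.
- reader_axis (a point): Slide reader, fixed foot 170 x 116 mm. Point: centre of its level tilt axis, 75 mm up, on the foot: x away from the robot, y along the axis, z vertical, NOT sloped. The head (flat aluminium face 104 x 84 mm) is clamped on the axis at a slope that must be felt or seen: 11 to 29 degrees, far edge higher. The face's centre lies 26 mm from the axis along the face's normal. Nothing stands above the face but the bars.
- upper_bar (a joint): Two round level steel bars cross the reader's face, 36 mm above (this) and 36 mm below its centre along the slope; 62 mm long, standing 8 mm proud. Each is sprung and sinks on its own along the face's normal. Value: how far in, m; 0 out, 0.008 level with the face. Starts to move at 2 N, 5 N when level.
- lower_bar (a joint): The same for the bar near the lower edge, on the robot's side. A carrier held steeper than the face presses this bar more, one held too flat presses the upper bar more; flush, both are in 8 mm and the carrier's underside lies on the rigid face.
- narrow_carrier_fin (a point): The narrow slide carrier (a bystander). Like the wide one, but its plate is 90 x 32 mm with one glass slide. Same fin; the point is 34 mm above the underside.
- jar: White closed jar, 84 mm wide, 110 mm tall (a bystander). Origin under its centre, as for the next four.
- beaker: Clear plastic beaker, 72 mm wide, 100 mm tall (a bystander).
- vial: Small glass vial, 22 mm wide, 45 mm tall (a bystander).
- dish: Steel bowl, 110 mm wide, 35 mm tall (a bystander).
- tape: Roll of white tape lying flat, 56 mm wide, 19 mm tall (a bystander).
There are look-alikes about, which are no part of the job. Leave any purple look-alike of the part that bears wide_carrier_fin alone. What is shaped like the part that bears reader_axis but brown or green is not meant.

How it is judged:
On the way:
1. the wide carrier is lifted clear of the counter in the gripper (height (world z) of wide_carrier_fin above 0.07 m and contact force between the fingers and wide_carrier above 2 N and not (contact force between wide_carrier and table above 0.05 N) and not (contact force between wide_carrier and head above 0.05 N)), for 0.2 s.
At the end, for the whole second after the job is handed in: Wide carrier still gripped and pressed on the face with over 5 N: both bars in by over 6 mm (so parallel within about 0.03 rad), its fin point 56 to 65 mm from the tilt axis, centred within 10 mm across, square and level within 0.08 rad, still; robot not touching the reader (y of wide_carrier_fin in the frame of reader_axis between -0.01 and 0.01 m and distance between wide_carrier_fin and reader_axis between 0.056 and 0.065 m and angle between the y axis of wide_carrier_fin and the y axis of reader_axis, either way round below 0.08 rad and value of joint each of upper_bar, lower_bar above 0.006 m and contact force between wide_carrier and head above 5 N and contact force between the fingers and wide_carrier above 3 N and linear speed of wide_carrier below 0.02 m/s and not (contact force between the fingers and reader above 0.5 N) and not (contact force between the arm and reader above 0.5 N)); the arm keeps its last pose, push and grip.
It fails at once if the narrow carrier is moved by more than 25 mm (distance of narrow_carrier_fin from where it was at the start of the episode above 0.025 m).
It fails at once if another thing on the counter is moved by more than 25 mm (distance of any of jar, beaker, vial, dish, tape from where it was at the start of the episode above 0.025 m).
It fails at once if the carrier is pressed on the reader with more than 60 N (contact force between wide_carrier and head above 60 N).
It also fails if it takes over 38 s, if anything falls off the work surface, if the arm or the gripper's body presses on something with over 40 N, if the wrist force passes 120 N, or if a joint passes its speed limit or range.

## Working session

There is one attempt and no reset: what is moved stays moved. The work goes in short steps, Python scripts to look and compute and a tool call to move; the robot and the scene stay as the last step left them, time stands still between calls to the robot, and variables do not carry over. Pictures are saved under pics/ and viewed, at most 10 in all, crops included, and the job is handed in when it is done.

Besides the shell and the picture viewer there is one more tool, called after "Request:" by a JSON object that holds its "op" and its "data", one argument or row to a line. play_rows: Moves the arm, as the interface text tells. Its arguments: {"type":"object","properties":{"commands":{"type":"array"},"force":{"type":"number"}},"required":["commands"]}

```bash
mkdir -p pics; python3 - <<'E'
from plant import robot
import cv2,json
for n in("scene","top"):
    cv2.imwrite(f"pics/{n}0.png",robot.camera(n)[:,:,::-1])
    c=robot.calibration(n);print(n,c)
print(robot.observe())
E
```

```text
scene {'intrinsics': array([[422.86478263,   0.        , 253.48204423],
       [  0.        , 422.86478263, 185.87584288],
       [  0.        ,   0.        ,   1.        ]]), 'xyz': array([ 1.33175305, -0.06431273,  0.91287178]), 'orientation': array([ 0.67268451,  0.63143905, -0.25734948, -0.28731781])}
top {'intrinsics': array([[401.56569897,   0.        , 261.86168955],
       [  0.        , 401.56569897, 187.05043088],
       [  0.        ,   0.        ,   1.        ]]), 'xyz': array([ 0.31131995, -0.00457402,  1.31553032]), 'orientation': array([-0.7033678 ,  0.706841  , -0.05079062,  0.05540631])}
{'time': 0.1, 'q': array([ 1.00152396,  0.42667326,  0.07384141,  1.60657866, -0.03411215,
        1.11076467, -0.06709304]), 'joint_vel': array([-0.00181502, -0.00104235,  0.00206788, -0.00119572,  0.00121692,
        0.0007331 ,  0.00272995]), 'joint_efforts': array([ 7.38883275e-03, -9.51537538e+01,  3.77151668e+00, -4.64406180e+01,
        1.96908996e-02,  6.48097222e-03, -5.37964297e-05]), 'ee_pos': array([ 0.27502189, -0.616239  ,  0.40406187]), 'tool_rot': array([ 9.78056615e-01,  2.08338471e-01, -1.53940663e-04, -5.61833898e-04]), 'wrist_force': array([ 0.66792724,  0.27564499, -0.47643846]), 'torque': array([-0.01430944, -0.01760868, -0.01015725]), 'gripper_force': 0.0, 'opening': 0.08560594142252231}
```

View pics/scene0.png

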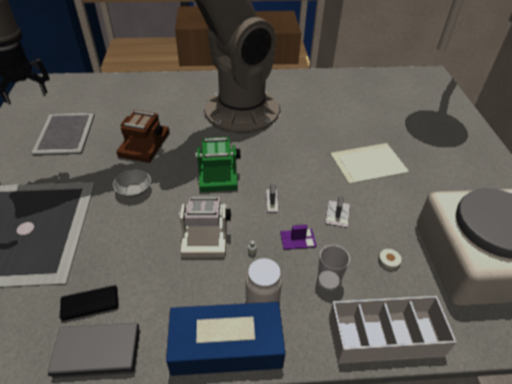

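View pics/top0.png

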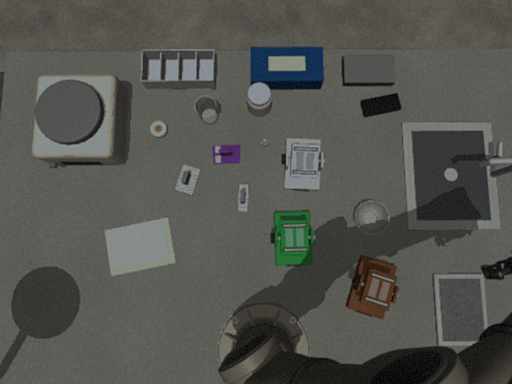

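Candidates for the carrier: grey wide at scene (338,212) / top (188,180), grey narrow at scene (272,200) / top (243,197), and purple at scene (298,237) / top (227,154). Candidates for the reader: white at scene (205,225) / top (303,163), green at scene (217,162), brown at scene (143,135). I choose the grey wide carrier and the white reader, and check them in close crops.

```bash
python3 - <<'E'
import cv2,numpy as np
t=cv2.imread("pics/top0.png");s=cv2.imread("pics/scene0.png")
def c(im,x,y,w,h,k): return cv2.resize(im[y:y+h,x:x+w],None,fx=k,fy=k,interpolation=cv2.INTER_CUBIC)
# each panel 400x300, 50x37.5 / 
a=c(t,165,160,50,40,8);b=c(s,315,195,50,40,8)   #400x320
d=c(t,275,130,57,64,7)[:280*2]; e=c(s,175,190,57,64,7)
cv2.imwrite("pics/carrier.png",np.hstack([a,b])); cv2.imwrite("pics/reader.png",np.hstack([d,e]))
E
```

```text
(no output)
```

View pics/carrier.png

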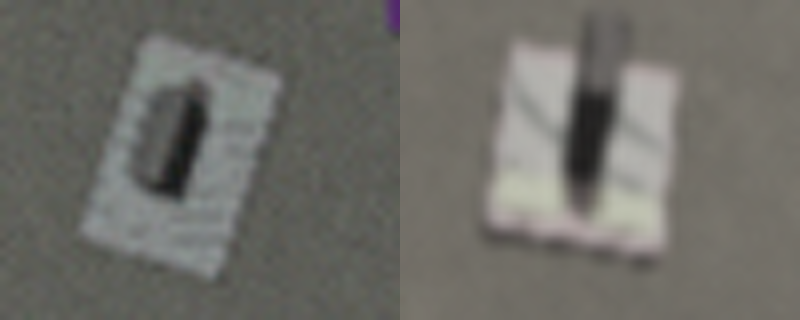

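View pics/reader.png

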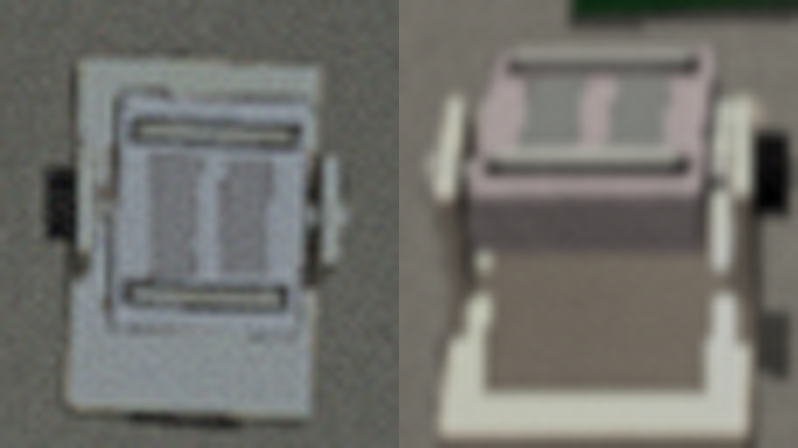

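The carrier crop shows the wide plate with two slides (corners in crop px: top 152,38 / 282,75 / 215,275 / 82,235), grey and not purple. The reader crop is the white one. Its face corners are about 118,93 / 308,103 / 293,327 / 103,318 in the top crop, with the bars at v≈132 and 296.

```bash
cat > h.py <<'E'
import numpy as np
from scipy.spatial.transform import Rotation as R
from scipy.optimize import least_squares
from plant import robot
C={n:robot.calibration(n) for n in("scene","top")}
def proj(n,P):
    c=C[n];p=R.from_quat(c["orientation"]).inv().apply(np.atleast_2d(P)-c["xyz"])@c["intrinsics"].T
    return p[:,:2]/p[:,2:]
def px(uv,x0,y0,k): return (np.array(uv,float)+.5)/k-.5+[x0,y0]
E
python3 - <<'E'
from h import *
# carrier
ct=px([(152,38),(282,75),(215,275),(82,235)],165,160,8)
cs=px([(112,45),(280,70),(265,248),(89,222)],315,195,8)
def corners(p,z): 
    X=np.array([(.045,.031),(.045,-.031),(-.045,-.031),(-.045,.031)])
    c,s=np.cos(p[2]),np.sin(p[2]);return np.c_[X@np.array([[c,s],[-s,c]])+p[:2],np.full(4,z)]
from itertools import permutations
def match(a,b):
    return min((a[list(p)]-b for p in permutations(range(4))),key=lambda d:(d**2).sum())
for views in (("top",ct),),(("scene",cs),),(("top",ct),("scene",cs)):
    best=min((least_squares(lambda p:np.concatenate([match(proj(n,corners(p,.006)),m).ravel() for n,m in views]),[.55,.18,y]) for y in(-.4,.4,1.2)),key=lambda r:r.cost)
    print(best.x,best.cost)
print("fin top proj top",px([(0,0)],0,0,1), proj("top",[best.x[0],best.x[1],.056]),proj("scene",[best.x[0],best.x[1],.056]))
# reader: p=x,y,yaw,slope
L=[(.052,.042,0),(.052,-.042,0),(-.052,-.042,0),(-.052,.042,0),(.036,0,.006),(-.036,0,.006)]
def face(p):
    X=np.array(L)+[0,0,.026]
    return R.from_euler("ZY",[p[2],-p[3]]).apply(X)+[p[0],p[1],.075]
ft=px([(118,93),(308,103),(293,327),(103,318),(216,131),(206,296)],275,130,7)
fs=px([(71,190),(309,195),(316,45),(98,48),(188.5,162),(203.5,62)],175,190,7)
fs=fs[[1,0,3,2,4,5]]
for views in (("top",ft),),(("scene",fs),),(("top",ft),("scene",fs)):
    r=least_squares(lambda p:np.concatenate([(proj(n,face(p))-m).ravel() for n,m in views]),[.62,-.1,0,.35])
    print(r.x,np.degrees(r.x[3]),r.cost); print(r.fun.reshape(-1,2).round(1).tolist())
E
```

```text
[ 0.53814734  0.25005867 -0.30278598] 1.3276980935983467
[ 0.53836891  0.25044372 -0.28319312] 0.2842590701543784
[ 0.53827526  0.25029696 -0.29194907] 1.7411351768618049
fin top proj top [[0. 0.]] [[184.36119235 176.26152792]] [[340.60543764 200.58681314]]
[ 0.59224236 -0.12878912 -0.04713215  0.47263483] 27.079981249806064 0.7601878911099189
[[0.1, -0.1], [0.5, -0.5], [-0.0, 0.1], [0.3, 0.3], [-0.4, 0.6], [-0.5, -0.4]]
[ 0.58781913 -0.13008301 -0.03910967  0.28019372] 16.05391768741433 1.3352103240650561
[[-0.4, -0.2], [-0.2, 1.0], [0.1, 0.3], [0.1, 0.4], [0.3, -0.7], [0.1, -0.8]]
[ 0.58756506 -0.12943252 -0.04794708  0.28382538] 16.261996119783976 3.700010341875883
[[0.3, -0.6], [0.5, -0.9], [0.6, 0.7], [0.8, 0.8], [-0.2, -0.2], [-0.0, -0.4], [-0.3, -0.2], [-0.1, 0.7], [0.6, 0.2], [0.5, 0.5], [0.5, -0.9], [0.5, -0.9]]
```

```bash
cat >> h.py <<'E'
def pose(): 
    o=robot.observe();return np.array(o["ee_pos"]),R.from_quat(o["tool_rot"])
def down(yaw,slope=0,azdir=0):  # tool x at yaw, z down; then tilted
    return R.from_euler("z",yaw)*R.from_euler("x",np.pi)
def plan(p1,r1,n,g,polar=False,dz=1,da=2):
    p,r=pose(); p0,r0=p.copy(),r; rv=(r0.inv()*r1)
    w=rv.as_rotvec()
    rows=[]
    for i in range(1,n+1):
        f=i/n
        if polar:
            a=[(np.hypot(q[0],q[1]),np.arctan2(q[1],q[0])) for q in(p0,p1)]
            rr,t=np.array(a[0])*(1-f)+np.array(a[1])*f
            t_=np.array([rr*np.cos(t),rr*np.sin(t),p0[2]*(1-f)+p1[2]*f])
        else: t_=p0*(1-f)+p1*f
        rt=r0*R.from_rotvec(w*f)
        d=np.round(r.inv().apply(t_-p)*100,dz); a_=np.round((r.inv()*rt).as_rotvec(),da)
        p=p+r.apply(d/100); r=r*R.from_rotvec(a_)
        rows.append([*(d+0.).tolist(),*(a_+0.).tolist(),g])
    for i in range(0,n,10): print(rows[i:i+10])
    return rows
E
python3 - <<'E'
from h import *
plan(np.array([.5383,.2503,.32]),down(2.85),26,1,True)
E
```

```text
[[4.1, -0.4, 0.3, 0.0, 0.0, -0.09, 1], [4.1, -0.4, 0.3, 0.0, 0.0, -0.1, 1], [4.1, -0.1, 0.4, 0.0, 0.0, -0.09, 1], [4.0, -0.1, 0.3, 0.0, 0.0, -0.09, 1], [4.1, 0.1, 0.3, 0.0, 0.0, -0.1, 1], [4.0, 0.2, 0.3, 0.0, 0.0, -0.09, 1], [4.0, 0.4, 0.4, 0.0, 0.0, -0.09, 1], [3.9, 0.4, 0.3, 0.0, 0.0, -0.1, 1], [3.9, 0.6, 0.3, 0.0, 0.0, -0.09, 1], [3.9, 0.8, 0.3, 0.0, 0.0, -0.09, 1]]
[[3.9, 0.8, 0.4, 0.0, 0.0, -0.1, 1], [3.8, 0.9, 0.3, 0.0, 0.0, -0.09, 1], [3.7, 1.1, 0.3, 0.0, 0.0, -0.1, 1], [3.7, 1.2, 0.4, 0.0, 0.0, -0.09, 1], [3.6, 1.3, 0.3, 0.0, 0.0, -0.09, 1], [3.6, 1.4, 0.3, 0.0, 0.0, -0.1, 1], [3.5, 1.5, 0.3, 0.0, 0.0, -0.09, 1], [3.4, 1.6, 0.4, 0.0, 0.0, -0.09, 1], [3.4, 1.7, 0.3, 0.0, 0.0, -0.1, 1], [3.3, 1.9, 0.3, 0.0, 0.0, -0.09, 1]]
[[3.2, 1.9, 0.3, 0.0, 0.0, -0.09, 1], [3.1, 2.0, 0.4, 0.0, 0.0, -0.1, 1], [3.1, 2.1, 0.3, 0.0, 0.0, -0.09, 1], [3.0, 2.1, 0.3, 0.0, 0.0, -0.09, 1], [2.8, 2.3, 0.4, 0.0, 0.0, -0.1, 1], [2.8, 2.3, 0.3, 0.0, 0.0, -0.09, 1]]
```

Request:
{"op": "play_rows", "data": {
  "commands": [
    [4.1,-0.4,0.3,0,0,-0.09,1],
    [4.1,-0.4,0.3,0,0,-0.1,1],
    [4.1,-0.1,0.4,0,0,-0.09,1],
    [4.0,-0.1,0.3,0,0,-0.09,1],
    [4.1,0.1,0.3,0,0,-0.1,1],
    [4.0,0.2,0.3,0,0,-0.09,1],
    [4.0,0.4,0.4,0,0,-0.09,1],
    [3.9,0.4,0.3,0,0,-0.1,1],
    [3.9,0.6,0.3,0,0,-0.09,1],
    [3.9,0.8,0.3,0,0,-0.09,1]
  ]
}}

```text
time: 0.93
ee_pos: [0.553, -0.3303, 0.3722]
tool_rot: [0.779, 0.627, -0.0, -0.0]
wrist_force: [0.5, -0.7, 0.5]
opening: 0.0855
gripper_force: 0.0
```

Request:
{"op": "play_rows", "data": {
  "commands": [
    [3.9,0.8,0.4,0,0,-0.1,1],
    [3.8,0.9,0.3,0,0,-0.09,1],
    [3.7,1.1,0.3,0,0,-0.1,1],
    [3.7,1.2,0.4,0,0,-0.09,1],
    [3.6,1.3,0.3,0,0,-0.09,1],
    [3.6,1.4,0.3,0,0,-0.1,1],
    [3.5,1.5,0.3,0,0,-0.09,1],
    [3.4,1.6,0.4,0,0,-0.09,1],
    [3.4,1.7,0.3,0,0,-0.1,1],
    [3.3,1.9,0.3,0,0,-0.09,1]
  ]
}}

```text
time: 1.77
ee_pos: [0.6108, 0.0444, 0.3393]
tool_rot: [0.411, 0.912, -0.0, -0.0]
wrist_force: [1.0, -0.5, 0.1]
opening: 0.0858
gripper_force: 0.0
```

Request:
{"op": "play_rows", "data": {
  "commands": [
    [3.2,1.9,0.3,0,0,-0.09,1],
    [3.1,2.0,0.4,0,0,-0.1,1],
    [3.1,2.1,0.3,0,0,-0.09,1],
    [3.0,2.1,0.3,0,0,-0.09,1],
    [2.8,2.3,0.4,0,0,-0.1,1],
    [2.8,2.3,0.3,0,0,-0.09,1],
    [0,0,0,0,0,0,1],
    [0,0,0,0,0,0,1]
  ]
}}

```text
time: 2.43
ee_pos: [0.5375, 0.2518, 0.3195]
tool_rot: [0.143, 0.99, 0.0, -0.001]
wrist_force: [0.7, -1.1, 0.0]
opening: 0.0852
gripper_force: 0.0
```

```bash
python3 - <<'E'
from h import *
o=robot.observe();print(o["time"],o["q"],o["ee_pos"],R.from_quat(o["tool_rot"]).as_matrix().round(3).tolist())
plan(np.array([.5383,.2503,.26]),down(2.85),4,1)
E
```

```text
2.4333 [-0.00424085  0.47123394 -0.69614038  1.83819021  0.36137471  0.96286247
  0.42585919] [0.53746799 0.25175641 0.31945894] [[-0.959, 0.284, -0.001], [0.284, 0.959, 0.0], [0.001, 0.0, -1.0]]
[[0.0, 0.0, 1.5, 0.0, 0.0, 0.0, 1], [-0.1, -0.1, 1.5, 0.0, 0.0, 0.0, 1], [0.0, 0.0, 1.5, 0.0, 0.0, 0.0, 1], [0.0, 0.0, 1.4, 0.0, 0.0, 0.0, 1]]
```

Request:
{"op": "play_rows", "data": {
  "commands": [
    [-0.1,-0.1,2,0,0,0,1],
    [0,-0.1,2.5,0,0,0,1],
    [0,0,3,0,0,0,1],
    [0,0,2.6,0,0,0,1],
    [0,0,1.7,0,0,0,1],
    [0,0,0.8,0,0,0,1],
    [0,0,0,0,0,0,0.4],
    [0,0,0,0,0,0,0.2],
    [0,0,0,0,0,0,0],
    [0,0,0,0,0,0,0]
  ],
  "force": 60
}}

```text
time: 3.27
ee_pos: [0.5396, 0.2477, 0.195]
tool_rot: [0.146, 0.989, 0.0, 0.001]
wrist_force: [-0.3, -0.3, 1.6]
opening: 0.0386
gripper_force: 0.0
```

Request:
{"op": "play_rows", "data": {
  "commands": [
    [0,0,0,0,0,0,0],
    [0,0,0,0,0,0,0],
    [0,0,0,0,0,0,0],
    [0,0,0,0,0,0,0]
  ]
}}

```text
time: 3.6
ee_pos: [0.5394, 0.2477, 0.1947]
tool_rot: [0.145, 0.989, 0.0, 0.001]
wrist_force: [-1.2, -1.4, 8.2]
opening: 0.0132
gripper_force: 59.1
```

Request:
{"op": "play_rows", "data": {
  "commands": [
    [0,0,-1,0,0,0,0],
    [0,0,-2.5,0,0,0,0],
    [0,0,-3.5,0,0,0,0],
    [0,0,-4,0,0,0,0],
    [0,0,-4,0,0,0,0],
    [0,0,-3,0,0,0,0],
    [0,0,-2,0,0,0,0],
    [0,0,0,0,0,0,0],
    [0,0,0,0,0,0,0]
  ]
}}

```text
time: 4.35
ee_pos: [0.539, 0.2476, 0.3952]
tool_rot: [0.145, 0.989, 0.0, 0.001]
wrist_force: [-0.5, -0.4, -2.6]
opening: 0.0132
gripper_force: 58.7
```

```bash
cat >> h.py <<'E'
AX=np.array([.5876,-.1295,.075]);YAW=-.047;D=.1947
def target(sl,gap,du=0,dv=0):
    F=R.from_euler("ZY",[YAW,-sl]);n=F.apply([0,0,1])
    return AX+F.apply([du,dv,.026+gap+D]), F*R.from_euler("y",np.pi)
E
python3 - <<'E'
from h import *
import cv2
o=robot.observe();print(o["time"],o["ee_pos"],o["wrist_force"],o["torque"],o["opening"],o["gripper_force"])
ims=[robot.camera(n)[:,:,::-1] for n in("top","scene")]
p,r=pose();
c=[np.clip(proj(n,p+[0,0,-.17])[0].astype(int)-[33,33],0,400) for n in("top","scene")]
cv2.imwrite("pics/lift.png",np.hstack([cv2.resize(i[y:y+66,x:x+66],None,fx=6,fy=6,interpolation=cv2.INTER_CUBIC) for i,(x,y) in zip(ims,c)]));print(c)
t=target(.28,.04);print(t[0]);plan(*t,16,0,True)
E
```

```text
4.35 [0.53897472 0.24759714 0.39522371] [-0.45551468 -0.38226784 -2.58123651] [-0.02812895 -0.01236041  0.00799789] 0.013216811963825004 58.67339372634888
[array([140, 132]), array([317, 122])]
[ 0.51563364 -0.12611509  0.32554715]
[[-1.3, -2.1, 0.4, 0.0, -0.02, -0.02, 0], [-1.1, -2.2, 0.5, 0.0, -0.01, -0.01, 0], [-1.1, -2.3, 0.4, -0.01, -0.02, -0.02, 0], [-0.8, -2.3, 0.5, 0.0, -0.02, -0.01, 0], [-0.7, -2.3, 0.4, 0.0, -0.02, -0.02, 0], [-0.6, -2.4, 0.5, 0.0, -0.01, -0.01, 0], [-0.4, -2.3, 0.4, -0.01, -0.02, -0.02, 0], [-0.3, -2.4, 0.5, 0.0, -0.02, -0.01, 0], [-0.1, -2.4, 0.4, 0.0, -0.02, -0.02, 0], [0.0, -2.3, 0.4, 0.0, -0.01, -0.01, 0]]
[[0.1, -2.4, 0.4, 0.0, -0.02, -0.02, 0], [0.3, -2.3, 0.4, -0.01, -0.02, -0.01, 0], [0.4, -2.3, 0.3, 0.0, -0.02, -0.02, 0], [0.6, -2.2, 0.2, 0.0, -0.01, -0.01, 0], [0.7, -2.2, 0.3, 0.0, -0.02, -0.02, 0], [0.8, -2.2, 0.2, 0.0, -0.02, -0.01, 0]]
```

View pics/lift.png

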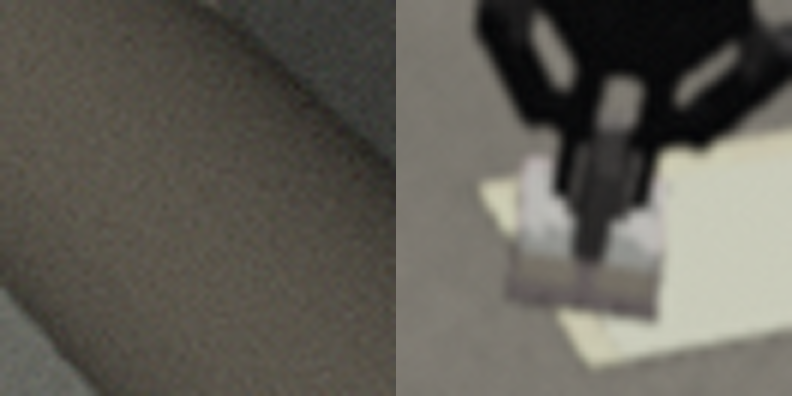

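The scene crop shows the carrier held level by its fin, clear of the counter. Now to hover above the reader.

Request:
{"op": "play_rows", "data": {
  "commands": [
    [-1.3,-2.1,0.4,0,-0.02,-0.02,0],
    [-1.1,-2.2,0.5,0,-0.01,-0.01,0],
    [-1.1,-2.3,0.4,-0.01,-0.02,-0.02,0],
    [-0.8,-2.3,0.5,0,-0.02,-0.01,0],
    [-0.7,-2.3,0.4,0,-0.02,-0.02,0],
    [-0.6,-2.4,0.5,0,-0.01,-0.01,0],
    [-0.4,-2.3,0.4,-0.01,-0.02,-0.02,0],
    [-0.3,-2.4,0.5,0,-0.02,-0.01,0],
    [-0.1,-2.4,0.4,0,-0.02,-0.02,0],
    [0,-2.3,0.4,0,-0.01,-0.01,0]
  ]
}}

```text
time: 5.28
ee_pos: [0.5535, 0.0058, 0.3497]
tool_rot: [0.07, 0.994, -0.002, 0.085]
wrist_force: [0.6, -0.0, -2.8]
opening: 0.0132
gripper_force: 58.7
```

Request:
{"op": "play_rows", "data": {
  "commands": [
    [0.1,-2.4,0.4,0,-0.02,-0.02,0],
    [0.3,-2.3,0.4,-0.01,-0.02,-0.01,0],
    [0.4,-2.3,0.3,0,-0.02,-0.02,0],
    [0.6,-2.2,0.2,0,-0.01,-0.01,0],
    [0.7,-2.2,0.3,0,-0.02,-0.02,0],
    [0.8,-2.2,0.2,0,-0.02,-0.01,0],
    [0,0,0,0,0,0,0],
    [0,0,0,0,0,0,0]
  ]
}}

```text
time: 5.95
ee_pos: [0.5151, -0.127, 0.3249]
tool_rot: [0.027, 0.99, -0.005, 0.139]
wrist_force: [-0.2, 0.3, -2.3]
opening: 0.0133
gripper_force: 58.8
```

```bash
python3 - <<'E'
from h import *
import cv2
o=robot.observe();print(o["time"],o["ee_pos"],o["wrist_force"],o["torque"],o["opening"],o["gripper_force"])
im=robot.camera("scene")[:,:,::-1]
cv2.imwrite("pics/hover.png",cv2.resize(im[130:260,140:270],None,fx=4.6,fy=4.6,interpolation=cv2.INTER_CUBIC))
p,r=pose();F=r*R.from_euler("y",-np.pi);print(F.as_euler("ZYX"))
plan(*target(.28,.02),4,0)
plan(*target(.28,.02),4,0,dz=2,da=3)
# wait-reprojection check: carrier corners far edge
D_=D
for n in("scene",):
    X=np.array([(.045,.031,0),(.045,-.031,0),(-.045,-.031,0),(-.045,.031,0)])+[0,0,-D]
    print((proj(n,p+F.apply(X))-[140,130])*4.6)
    Lf=np.array([(.052,.042,.026),(.052,-.042,.026),(-.052,-.042,.026),(-.052,.042,.026)])
    print((proj(n,AX+R.from_euler("ZY",[YAW,-.28]).apply(Lf))-[140,130])*4.6)
E
```

```text
5.95 [ 0.515065   -0.12701471  0.32487761] [-0.2309766   0.32593511 -2.28625878] [0.03435024 0.38391552 0.02346354] 0.01331235115172606 58.82508873939514
[-0.05167277 -0.27952966 -0.00194264]
[[0.0, 0.0, 0.5, 0.0, 0.0, 0.0, 0], [0.0, 0.0, 0.5, 0.0, 0.0, 0.0, 0], [0.0, 0.0, 0.5, 0.0, 0.0, 0.0, 0], [0.0, 0.0, 0.5, 0.0, 0.0, 0.0, 0]]
[[0.0, 0.0, 0.49, -0.001, 0.0, -0.001, 0], [0.0, -0.01, 0.5, -0.001, 0.0, -0.001, 0], [0.0, 0.0, 0.49, 0.0, 0.0, -0.001, 0], [0.0, -0.01, 0.5, -0.001, 0.0, -0.001, 0]]
[[337.37286656 332.17369062]
 [221.22229651 332.22786536]
 [238.94410231 252.00978589]
 [346.88711112 252.0737608 ]]
[[360.75960931 401.49616945]
 [205.28113098 402.51291338]
 [225.79699373 306.28777836]
 [368.85653112 305.55052289]]
```

View pics/hover.png

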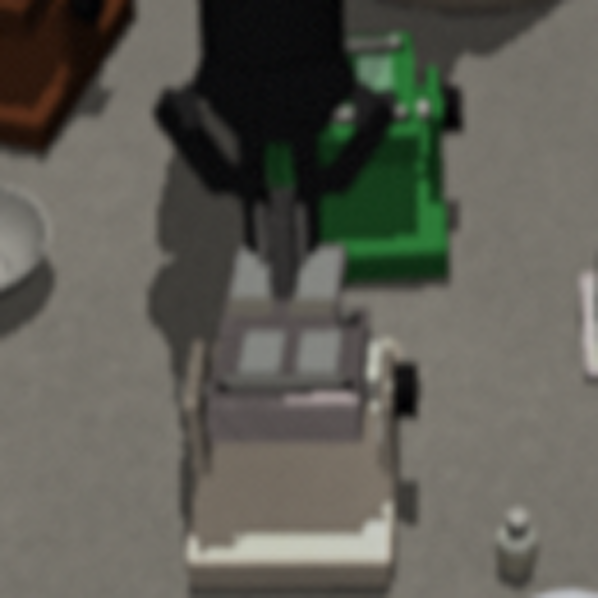

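```bash
python3 - <<'E'
from h import *
import cv2
p=np.array([.53897,.2476,.39522]);F=R.from_quat([.145,.989,0,.001])*R.from_euler("y",-np.pi)
X=np.array([(.045,.031,0),(.045,-.031,0),(-.045,-.031,0),(-.045,.031,0)])
for z in(0,.006): print(((proj("scene",p+F.apply(X+[0,0,z-D]))-[317,122])*6+[396,0]).round())
im=robot.camera("scene")[:,:,::-1]
c=cv2.resize(im[170:225,175:235],None,fx=10,fy=10,interpolation=cv2.INTER_CUBIC)
c=np.clip(c.astype(float)*1.6,0,255).astype(np.uint8)
p,r=pose();F=r*R.from_euler("y",-np.pi)
for z in(0,.006): print(((proj("scene",p+F.apply(X+[0,0,z-D]))-[175,170])*10).round())
cv2.imwrite("pics/hover2.png",c)
E
```

```text
[[656. 323.]
 [505. 298.]
 [522. 164.]
 [664. 186.]]
[[658. 312.]
 [507. 288.]
 [524. 153.]
 [667. 175.]]
[[386. 322.]
 [134. 323.]
 [172. 148.]
 [407. 148.]]
[[386. 301.]
 [132. 302.]
 [170. 128.]
 [406. 128.]]
```

View pics/hover2.png

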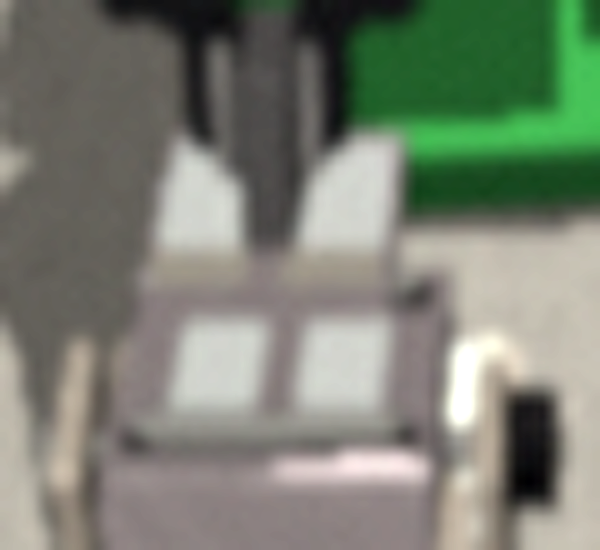

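The hover crop shows the carrier above the face as predicted, with its near edge at v≈130 and its far edge at about 300. The face's far edge is at 455 and predicted at 474, so the slope is probably a little steeper than 16°. I'll feel it.

Request:
{"op": "play_rows", "data": {
  "commands": [
    [0,0,0.8,0,0,0,0],
    [0,0,0.8,0,0,0,0],
    [0,0,0.4,0,0,0,0],
    [0,0,0,0,0,0,0]
  ]
}}

```text
time: 6.38
ee_pos: [0.5217, -0.1256, 0.3056]
tool_rot: [0.025, 0.99, -0.004, 0.139]
wrist_force: [0.3, -0.1, -2.2]
opening: 0.0133
gripper_force: 58.8
```

```bash
cat >> h.py <<'E'
def feel():
    o=robot.observe();p,r=pose();F=r*R.from_euler("y",-np.pi);e=F.as_euler("ZYX")
    f=F.inv().apply(o["wrist_force"]);m=F.inv().apply(o["torque"])
    q=R.from_euler("ZY",[YAW,e[1]]).inv().apply(p-AX)
    print("t%.2f yaw %.3f slope %.3f roll %.3f | F(face) %s M %s | du,dv,gap mm %s | grip %.1f"%(o["time"],e[0],-e[1],e[2],f.round(2),m.round(3),((q-[0,0,.026+D])*1e3).round(1),o["gripper_force"]))
E
python3 -c "
from h import *
for i in range(3): feel(); robot.camera('top')"
```

```text
t6.38 yaw -0.050 slope 0.280 roll -0.002 | F(face) [-0.26 -0.03 -2.16] M [-0.027  0.415 -0.019] | du,dv,gap mm [ 0.3  0.8 19.2] | grip 58.8
t6.43 yaw -0.050 slope 0.280 roll -0.002 | F(face) [ 0.24  0.42 -1.2 ] M [ 0.015  0.379 -0.03 ] | du,dv,gap mm [ 0.5  0.8 19.7] | grip 58.8
t6.48 yaw -0.050 slope 0.281 roll -0.002 | F(face) [-1.01 -0.33 -0.74] M [ 0.002  0.429 -0.019] | du,dv,gap mm [ 0.8  0.6 20.1] | grip 58.8
```

Request:
{"op": "play_rows", "data": {
  "commands": [
    [0,0,0.3,0,0,0,0],
    [0,0,0.3,0,0,0,0],
    [0,0,0.2,0,0,0,0],
    [0,0,0,0,0,0,0]
  ]
}}

```text
time: 6.87
ee_pos: [0.5238, -0.1264, 0.2989]
tool_rot: [0.025, 0.99, -0.005, 0.14]
wrist_force: [0.1, 0.5, -1.4]
opening: 0.0135
gripper_force: 58.8
```

Request:
{"op": "play_rows", "data": {
  "commands": [
    [0,0,0.2,0,0,0,0],
    [0,0,0,0,0,0,0]
  ]
}}

```text
time: 7.03
ee_pos: [0.5244, -0.1264, 0.2972]
tool_rot: [0.025, 0.99, -0.005, 0.14]
wrist_force: [0.0, 0.6, -2.3]
opening: 0.0132
gripper_force: 58.8
```

```bash
python3 -c "
from h import *
for i in range(3): feel(); robot.camera('top')"
```

```text
t7.03 yaw -0.051 slope 0.281 roll -0.003 | F(face) [-0.66  0.63 -2.22] M [ 0.039  0.386 -0.009] | du,dv,gap mm [ 0.9  0.1 10.3] | grip 58.8
t7.08 yaw -0.051 slope 0.281 roll -0.003 | F(face) [-0.75 -0.02 -2.15] M [ 0.013  0.411 -0.027] | du,dv,gap mm [ 0.9  0.2 10.4] | grip 58.8
t7.13 yaw -0.051 slope 0.281 roll -0.003 | F(face) [-1.38 -0.44 -2.27] M [ 0.001  0.377 -0.002] | du,dv,gap mm [ 1.   0.1 10.5] | grip 58.8
```

Request:
{"op": "play_rows", "data": {
  "commands": [
    [0,0,0.2,0,0,0,0],
    [0,0,0,0,0,0,0]
  ]
}}

```text
time: 7.35
ee_pos: [0.525, -0.1265, 0.2953]
tool_rot: [0.025, 0.99, -0.005, 0.14]
wrist_force: [0.3, 0.6, -1.1]
opening: 0.0129
gripper_force: 58.9
```

```bash
python3 -c "
from h import *
for i in range(2): feel(); robot.camera('top')"
```

```text
t7.35 yaw -0.051 slope 0.281 roll -0.003 | F(face) [-0.    0.61 -1.12] M [0.008 0.379 0.011] | du,dv,gap mm [1.  0.1 8.4] | grip 58.9
t7.40 yaw -0.051 slope 0.281 roll -0.003 | F(face) [-1.61  0.27 -1.07] M [-0.069  0.423 -0.023] | du,dv,gap mm [0.9 0.1 8.4] | grip 58.9
```

Request:
{"op": "play_rows", "data": {
  "commands": [
    [0,0,0.2,0,0,0,0],
    [0,0,0,0,0,0,0]
  ]
}}

```text
time: 7.62
ee_pos: [0.5256, -0.1264, 0.2935]
tool_rot: [0.025, 0.99, -0.005, 0.14]
wrist_force: [-2.2, -0.8, 2.5]
opening: 0.0131
gripper_force: 59.5
```

```bash
python3 -c "
from h import *
for i in range(2): feel(); robot.camera('top')"
```

```text
t7.62 yaw -0.051 slope 0.282 roll -0.003 | F(face) [-1.4  -0.88  3.02] M [-0.033  0.612 -0.01 ] | du,dv,gap mm [1.1 0.1 6.5] | grip 59.5
t7.67 yaw -0.050 slope 0.282 roll -0.003 | F(face) [-1.59 -0.5   2.76] M [ 0.095  0.588 -0.005] | du,dv,gap mm [1.2 0.2 6.6] | grip 59.5
```

Request:
{"op": "play_rows", "data": {
  "commands": [
    [0,0,0.2,0,0,0,0],
    [0,0,0,0,0,0,0]
  ]
}}

```text
time: 7.88
ee_pos: [0.5262, -0.1265, 0.2916]
tool_rot: [0.025, 0.99, -0.005, 0.14]
wrist_force: [-2.2, -0.4, 4.3]
opening: 0.0134
gripper_force: 59.8
```

```bash
cat >> h.py <<'E'
def avg(k=6):
    A=[]
    for i in range(k):
        o=robot.observe();p,r=pose();F=r*R.from_euler("y",-np.pi);e=F.as_euler("ZYX")
        q=R.from_euler("ZY",[YAW,e[1]]).inv().apply(p-AX)-[0,0,.026+D]
        A.append([*F.inv().apply(o["wrist_force"]),*F.inv().apply(o["torque"]),e[0],-e[1],e[2],*(q*1e3),o["gripper_force"]]);robot.camera("top")
    a=np.mean(A,0);print("t%.2f F"%o["time"],a[:3].round(2),"M",a[3:6].round(3),"ysr",a[6:9].round(3),"uvg",a[9:12].round(2),"grip",a[12].round(1))
E
python3 -c "
from h import *
avg()"
```

```text
t8.13 F [-1.13 -0.37  4.76] M [0.026 0.562 0.003] ysr [-0.051  0.282 -0.003] uvg [1.11 0.13 4.56] grip 59.8
```

Request:
{"op": "play_rows", "data": {
  "commands": [
    [0,0,0.15,0,0,0,0],
    [0,0,0,0,0,0,0]
  ]
}}

```text
time: 8.35
ee_pos: [0.5266, -0.1266, 0.2902]
tool_rot: [0.025, 0.99, -0.005, 0.14]
wrist_force: [-3.0, -0.4, 5.2]
opening: 0.0131
gripper_force: 59.9
```

```bash
python3 -c "
from h import *
avg()"
```

```text
t8.60 F [-1.21 -0.32  5.8 ] M [ 0.074  0.573 -0.015] ysr [-0.051  0.282 -0.003] uvg [1.1  0.11 3.07] grip 59.9
```

Request:
{"op": "play_rows", "data": {
  "commands": [
    [0,0,0.1,0,0,0,0],
    [0,0,0,0,0,0,0]
  ]
}}

```text
time: 8.82
ee_pos: [0.5268, -0.1265, 0.2893]
tool_rot: [0.025, 0.99, -0.005, 0.14]
wrist_force: [-3.0, 1.1, 6.5]
opening: 0.0132
gripper_force: 60.0
```

```bash
python3 -c "
from h import *
avg()"
```

```text
t9.07 F [-1.32  0.07  6.87] M [0.056 0.606 0.005] ysr [-0.051  0.282 -0.003] uvg [1.11 0.12 2.11] grip 60.0
```

Request:
{"op": "play_rows", "data": {
  "commands": [
    [0,0,0.08,0,0,0,0],
    [0,0,0,0,0,0,0]
  ]
}}

```text
time: 9.28
ee_pos: [0.5271, -0.1265, 0.2886]
tool_rot: [0.025, 0.99, -0.005, 0.14]
wrist_force: [-3.3, -0.3, 7.0]
opening: 0.0134
gripper_force: 60.1
```

```bash
python3 -c "
from h import *
avg()"
```

```text
t9.53 F [-1.38 -0.05  7.23] M [0.086 0.679 0.009] ysr [-0.051  0.282 -0.003] uvg [1.12 0.11 1.35] grip 60.1
```

Request:
{"op": "play_rows", "data": {
  "commands": [
    [0,0,0.05,0,0,0,0],
    [0,0,0,0,0,0,0]
  ]
}}

```text
time: 9.75
ee_pos: [0.5272, -0.1265, 0.2881]
tool_rot: [0.025, 0.99, -0.005, 0.14]
wrist_force: [-3.7, 0.2, 6.2]
opening: 0.0134
gripper_force: 60.1
```

```bash
python3 -c "
from h import *
avg()"
```

```text
t10.00 F [-1.55  0.21  7.96] M [0.092 0.68  0.015] ysr [-0.051  0.282 -0.003] uvg [1.12 0.12 0.87] grip 60.1
```

Request:
{"op": "play_rows", "data": {
  "commands": [
    [0,0,0.05,0,0,0,0],
    [0,0,0,0,0,0,0]
  ]
}}

```text
time: 10.22
ee_pos: [0.5273, -0.1266, 0.2877]
tool_rot: [0.025, 0.99, -0.005, 0.14]
wrist_force: [-3.7, -0.2, 8.3]
opening: 0.0132
gripper_force: 60.2
```

```bash
python3 -c "
from h import *
avg()"
```

```text
t10.47 F [-1.77 -0.42  8.39] M [0.091 0.711 0.021] ysr [-0.051  0.282 -0.003] uvg [1.14 0.13 0.38] grip 60.2
```

Request:
{"op": "play_rows", "data": {
  "commands": [
    [0,0,0.05,0,0,0,0],
    [0,0,0,0,0,0,0]
  ]
}}

```text
time: 10.68
ee_pos: [0.5274, -0.1265, 0.2875]
tool_rot: [0.025, 0.99, -0.005, 0.14]
wrist_force: [-9.4, -0.3, 15.4]
opening: 0.0133
gripper_force: 61.6
```

```bash
python3 -c "
from h import *
avg()"
```

```text
t10.93 F [-3.91 -0.02 18.2 ] M [0.287 1.249 0.02 ] ysr [-0.051  0.282 -0.003] uvg [1.1  0.13 0.2 ] grip 61.7
```

Request:
{"op": "play_rows", "data": {
  "commands": [
    [0,0,0.05,0,0,0,0],
    [0,0,0,0,0,0,0]
  ]
}}

```text
time: 11.15
ee_pos: [0.5274, -0.1264, 0.2875]
tool_rot: [0.025, 0.99, -0.005, 0.14]
wrist_force: [-16.6, 1.3, 27.3]
opening: 0.0133
gripper_force: 63.8
```

```bash
python3 -c "
from h import *
avg()"
```

```text
t11.40 F [-8.62  0.4  31.46] M [ 0.53   2.109 -0.014] ysr [-0.05   0.282 -0.004] uvg [1.15 0.21 0.14] grip 63.8
```

Request:
{"op": "play_rows", "data": {
  "commands": [
    [0.03,0,-0.02,0,0,0,0],
    [0,0,0,0,0,0,0]
  ]
}}

```text
time: 11.62
ee_pos: [0.5273, -0.1265, 0.2875]
tool_rot: [0.025, 0.99, -0.005, 0.141]
wrist_force: [-11.3, 0.9, 21.7]
opening: 0.0134
gripper_force: 62.5
```

```bash
python3 -c "
from h import *
avg()"
```

```text
t11.87 F [-4.92  0.19 23.76] M [0.387 1.422 0.007] ysr [-0.05   0.282 -0.004] uvg [1.17 0.15 0.18] grip 62.5
```

```bash
python3 -c "
from h import *
import cv2
im=robot.camera('scene')[:,:,::-1]
c=cv2.resize(im[170:225,175:235],None,fx=10,fy=10,interpolation=cv2.INTER_CUBIC)
cv2.imwrite('pics/final.png',np.clip(c*1.6,0,255).astype(np.uint8))
avg(4)"
```

```text
t12.12 F [-5.12 -0.28 23.51] M [ 0.386  1.428 -0.   ] ysr [-0.05   0.282 -0.004] uvg [1.16 0.16 0.17] grip 62.5
```

View pics/final.png

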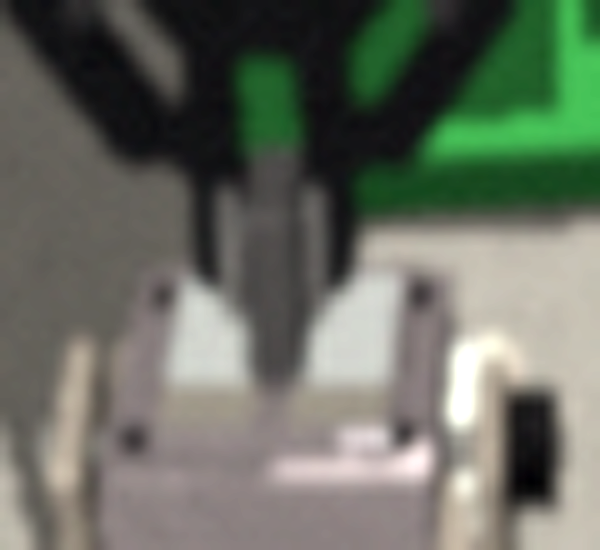

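The picture shows the carrier lying on the face: far edge parallel to the face edge (v≈430 and 460), slot ends symmetric at (133,440) and (403,437), fin centred at u≈272. The wrist moment puts the centre of pressure about 8 mm from the plate's centre, and the force holds steady at about 25 N, so it is flush.

```bash
python3 -c "
from plant import robot
print(robot.hand_in())"
```

```text
the job is handed in; nothing more can be done
None
```

I handed the job in with the wide carrier still gripped and pressed steadily on the white reader's face at about 25 N; by feel and picture it is centred and flush, at a slope of about 16°, but the hand-in call returned no verdict.

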